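# Press the label down on a jar with the bench label press

### The job

Press the label on the jar that lies on the infeed tray of the label press: roll the jar along the tray into the vee between the two rubber rollers and let go so that it settles there by itself, then swing the pressure arm over until its roller rests on the jar. Then push the spring-centred switch over to the run side, which is away from the tray, hold it for two to three seconds so that the jar turns at least once, and let it spring back to the middle. Leave the jar lying in the vee under the arm, never run the press with the arm up, do not push the switch the other way, and leave the other things on the counter alone.

Things in the scene. Friction and masses are not known exactly. Their poses are not given: they have to be found in the camera images.
- machine: Bench label press, a steel machine fixed on the counter, 260 mm deep, 295 mm wide, 310 mm high with its arm up. Origin on the counter below the vee. Axes: x level, along the rollers, away from the robot side; y level, square to them, from the vee towards the infeed tray; z up. A control ledge with the switch is on the robot side: x -83 to -173, y -130 to +60 mm, top z 75 mm.
- vee (a point): Where the jar's centre lies once settled in the vee of the two rubber rollers, 124 mm above the counter; machine's axes. Rollers: diameter 30, length 128 mm, axes along x at y +-30, z -39 mm from here. A jar pushed to y below +25 mm drops 9 mm into the vee by itself and rocks to rest in half a second; pushed beyond y -25 mm it rolls out on the far side.
- tray (a point): Middle of the infeed tray's upper face, 99 mm above the counter, 101 mm from the vee along y; machine's axes. A level steel sheet, y -65 to +65 mm, its inner end level with the nearer roller's top within 1 mm; at the outer end a stop lip 4 mm thick and 9 mm high. Side plates (6 mm thick, inner faces x +-68 mm, 13 mm above the tray) flank tray and rollers.
- jar_mid (a point): Centre of the jar: a straight-sided amber glass jar with aluminium lid and a paper label most of the way round; a cylinder 68 mm in diameter, 100 mm long, 0.2 to 0.45 kg, lying on the tray with its axis (x of this frame) along the machine's x within 0.1 rad. It rolls easily and stays put if left alone.
- hinge (a point): Hinge of the pressure arm, its axis along the machine's x, 90 mm from the vee on the side away from the tray, 170 mm above the counter, on a column 34 x 30 mm; machine's axes. The arm: aluminium bar 22 mm wide (x), 8 mm thick; 90 mm from the hinge a free rubber roller (24 mm diameter, bracket 106 mm wide along x) on its tray-side face; a black knob, 22 mm diameter, is its last 22 mm.
- press_knob (a point): Top of the knob at the free end of the pressure arm, 150 mm from the hinge along the arm's middle line; z of its frame points outwards along the arm.
- press (a joint): Pressure arm, rad. 0: parked, leaning 0.25 back (away from the tray) against a stop; 0.25: upright; grows as it swings over towards the tray; about 1.71: its roller rests on the seated jar. Heavily damped hinge: pushed 0.2 or more past upright it sinks by its own weight in 2 to 4 s and stays down; before upright it falls back. Pushing takes 1 to 5 N.
- switch (a joint): Run switch, rad: a bat lever that rocks along the machine's y. 0: upright, where its spring returns it; positive: tip leaning away from the tray (machine -y), the run side; negative: towards the tray, the rewind side. Stops at +-0.35; the press runs while it is beyond about +0.19. Full over takes about 4 N at the tip.
- switch_tip (a point): Top of the switch lever, a black bat 12 to 14 mm in diameter; at rest at x -128, y -20, z 124 mm in the machine's frame. The pivot (axis along x) is 54 mm below this point; the lever stands 49 mm above the ledge, its lowest 14 mm in a rubber boot.
- drive (a joint): Turn of the motor-driven roller (the one farther from the tray), rad, 0 at the start. It grows while the switch is held to run, at about 9 rad/s, and stops within 1.1 rad of release; 14.2 rad turn the jar once, about 1.7 s.
- bowl: Bystander: white ceramic bowl, 150 mm in diameter, 60 mm high; origin at the centre of its underside. Left or right of the machine.
- pot_lid: Bystander: aluminium pot lid, 196 mm in diameter, 50 mm high with its black knob; origin at the centre of its underside. Left or right of the machine.
- spatula: Bystander: beechwood spatula, 300 mm long, lying to the right of the machine, on the robot's side of it; origin under its middle.
- spoons: Bystander: nested steel measuring spoons on a ring, 140 mm long, 27 mm high, lying left of the machine; origin under the spoon bowls.
Mind the look-alikes: they are no part of the job. What is meant by the part that bears jar_mid is not blue, pink or yellow, and is the smaller of those in its own colour.

How it is judged (in metres and radians):
On the way, in this order (a step that is already met when the one before it is completed fails the run):
1. the jar has rolled into the vee and settled there, not touched, with the arm still up (distance between jar_mid and vee below 0.025 m and y of jar_mid in the frame of vee between -0.004 and 0.004 m and z of jar_mid in the frame of vee below 0.004 m and angle between the x axis of jar_mid and the x axis of vee, either way round below 0.06 rad and linear speed of jar below 0.02 m/s and contact force between the fingers and jar below 0.1 N and value of joint press below 1.2 rad), for 0.2 s.
2. the arm's roller rests on the settled jar, the press not yet run (value of joint press between 1.66 and 1.77 rad and contact force between press and jar above 0.5 N and z of jar_mid in the frame of vee below 0.004 m and value of joint drive below 1.5 rad), for 0.2 s.
3. the switch is held over to the run side until the jar has turned once (value of joint switch above 0.17 rad and value of joint drive above 14.5 rad and value of joint press above 1.66 rad), for 0.02 s.
At the end, for the whole second after the job is handed in: The switch is back within 0.06 rad of its middle and the rollers stand still; the jar lies at rest in the vee (within 4 mm across and in height, 25 mm in all, 0.06 rad in line with the rollers) after at least one turn and at most three, and the arm's roller rests on it (arm at 1.66 to 1.77 rad) (value of joint switch between -0.06 and 0.06 rad and velocity of joint drive below 0.3 rad/s and value of joint press between 1.66 and 1.77 rad and contact force between press and jar above 0.5 N and distance between jar_mid and vee below 0.025 m and y of jar_mid in the frame of vee between -0.004 and 0.004 m and z of jar_mid in the frame of vee below 0.004 m and angle between the x axis of jar_mid and the x axis of vee, either way round below 0.06 rad and linear speed of jar below 0.02 m/s and value of joint drive between 14.5 and 44 rad); the robot touches nothing.
It fails at once if the press runs with the arm up (velocity of joint drive above 2 rad/s and value of joint press below 1.6 rad).
It fails at once if the press is run on and on, past three turns of the jar (value of joint drive above 44 rad).
It fails at once if the switch is pushed to the rewind side (value of joint switch below -0.15 rad).
It fails at once if a bystander is moved (distance of any of bowl, pot_lid, spatula, spoons from where it was at the start of the episode above 0.02 m).
It also fails if it takes over 59 s, if anything falls off the work surface, if the arm or the gripper's body presses on something with over 40 N, if the wrist force passes 120 N, or if a joint passes its speed limit or range.

### The arm

A 7-joint arm with a two-finger parallel gripper is mounted at the origin on the work surface. World frame = base frame: x ahead of the robot, y to its left, z up, the work surface at z = 0. Lengths are in mm, angles in rad, forces in N, time in s.
With the tool pointing down it reaches from about 400 to 875 mm from the base axis. Payload 4.4 kg.
Tool frame: the origin (TCP) lies at the very end of the fingers, on their centre line; the grasp point (between the pads) lies 19 mm behind it; z points along the fingers, y is the direction in which the jaws open and shut (so a half turn about z gives the same grasp; the last joint's range is limited). The gripper opens to 85 mm and grips with 20 to 120 N. Pads are 22 mm wide; open, the fingers measure 114 mm over their backs; the gripper's body (76 mm by 85 mm) begins 54 mm behind the grasp point. The pads swing forward as they close: fully open they stand 13 mm farther back than shut.
Start: joints at [-0.066, 0.628, 0.038, 1.517, -0.027, 0.996, -0.02], TCP at [650.014, 0.027, 231.313] pointing down, gripper open.
Joint ranges: [-3.06, 3.06], [-0.37, 2.12], [-1.25, 1.32], [0.18, 2.47], [-1.1, 4.24], [0.23, 1.98], [-2.94, 2.94]. Speed limits (rad/s): [2.57, 2.57, 3.14, 3.14, 3.14, 3.14, 3.14].

### API

Orientations are given as [roll, pitch, yaw] about the fixed x, y, z axes, in that order (R = Rz(yaw) Ry(pitch) Rx(roll)).
In Python, from cell import read_state, get_image, calibration, finish_job gives the robot as it stands. The module is installed in compiled form; this text tells all that it offers.
- The arm moves only by the tool apply_moves, never from a script. Its argument "increments" is a list of rows, each an object of numbers: "tx", "ty", "tz": the shift along the world's x, y, z in m; "rx", "ry", "rz": the turn, a rotation vector about the world's x, y, z in units of 5 degrees (1.0 is 5 degrees); "claw": the finger opening in m, from 0 to 0.0854. In form: [{"tx": .., "ty": .., "tz": .., "rx": .., "ry": .., "rz": .., "claw": ..}, ...]. A call has 1 to 12 rows; each row is the pose to reach, as a shift and turn from the pose commanded when the call began; what a row does not reach only later rows make up. A row lasts 1/10 s, in which the tool goes at most 50 mm and 8.59 degrees, less where a joint would pass 70% of its speed; a pose out of reach is approached as far as the arm can. A call with a gripper value outside its range is refused whole. The fingers move at their own pace and stop on an object; the grip force is fixed at half the most. Time passes only in rows, so rows that repeat a pose let the fingers close. It gives the time, the measured TCP pose, the force and the opening at its end, in the units of the state.
- read_state(): the state, without advancing time (a new reading comes with each control period).
- get_image(name): name is "scene" or "side" or "wrist"; returns the picture (384x512x3 uint8, red, green, blue); there is no depth.
- calibration(name): a dict with "camera_matrix" (3x3 intrinsics, pixels), "origin" and "attitude" of the camera in the world. Camera axes: x right, y up, looking along -z (the intrinsics and any distortion apply to the point x, -y, -z); pixel columns grow to the right and rows downward; lengths in mm; the calibration is good to about 2 mm. A picture is of the moment at which its call begins: read the wrist's pose just before it. calibration takes no time and is no camera call; for the wrist camera it gives the pose at the moment of the call.
- finish_job(): hands the job in, once; it reports no verdict.
The state is a dict: "clock": time; "qpos": joint angles; "qd": joint speeds; "tau": joint torques, N m; "eef_pos": TCP position; "tool_rot": TCP orientation; "force": force on the tool from outside, world axes, zero at the start; "torque": the same for the moment, N m; "width": finger opening in mm.
Only numpy, scipy, OpenCV 4.12 (cv2) and the standard library are available. Lean on these libraries where they do the work, as an engineer would, in place of code of your own. Each camera call takes 0.05 s, during which the arm holds its last target. There are 200 camera calls.

## Working session

There is one attempt and no reset: what is moved stays moved. The work goes in short steps, Python scripts to look and compute and a tool call to move; the robot and the scene stay as the last step left them, time stands still between calls to the robot, and variables do not carry over. Pictures are saved under pics/ and viewed, about 8 in all and at most 12, crops included, and the job is handed in when it is done.

Besides the shell and the picture viewer there is one more tool, called after ">>>" in YAML: its name, and indented under it one key for each argument. apply_moves: Moves the arm, as the interface text tells. Its arguments: {"type":"object","properties":{"increments":{"type":"array"}},"required":["increments"]}

```bash
mkdir -p pics
cat > h.py <<'E'
import numpy as np,cv2
from cell import *
def save(n,f):
    im=get_image(n); cv2.imwrite(f,cv2.cvtColor(im,cv2.COLOR_RGB2BGR)); return im
def cam(n):
    c=calibration(n); A=np.array(c["attitude"],float)
    if A.shape!=(3,3):
        from scipy.spatial.transform import Rotation as R
        A=R.from_euler('xyz',A).as_matrix()
    return np.array(c["camera_matrix"]),np.array(c["origin"],float),A,c
def ray(n,u,v):
    K,o,A,c=cam(n); d=np.linalg.inv(K)@[u,v,1]; return o,A@(d*[1,-1,-1])
def onz(n,u,v,z):
    o,d=ray(n,u,v); return o+d*(z-o[2])/d[2]
def proj(n,P):
    K,o,A,c=cam(n); p=A.T@(np.array(P,float)-o); q=K@(p*[1,-1,-1]); return q[:2]/q[2]
def tri(n1,p1,n2,p2):
    o1,d1=ray(n1,*p1);o2,d2=ray(n2,*p2); s=np.linalg.lstsq(np.c_[d1,-d2],o2-o1,rcond=None)[0]
    a=o1+s[0]*d1;b=o2+s[1]*d2; return (a+b)/2,np.linalg.norm(a-b)
E
python3 - <<'E'
from h import *
a=save("scene","pics/scene.png");b=save("side","pics/side.png")
for n in("scene","side","wrist"):print(n,calibration(n))
print(read_state())
E
```

```text
scene {'camera_matrix': array([[425.31588571,   0.        , 265.61304065],
       [  0.        , 425.31588571, 189.22459121],
       [  0.        ,   0.        ,   1.        ]]), 'origin': array([1252.37594215, -344.78710114, 1261.10618032]), 'attitude': array([0.61989124, 0.00430389, 1.08191833])}
side {'camera_matrix': array([[372.20724123,   0.        , 259.97040818],
       [  0.        , 372.20724123, 191.30115509],
       [  0.        ,   0.        ,   1.        ]]), 'origin': array([-86.96932789, 860.76464332, 788.00917981]), 'attitude': array([ 1.06555068e+00, -4.45491495e-04, -2.47397780e+00])}
wrist {'camera_matrix': array([[292.70254371,   0.        , 259.53923328],
       [  0.        , 292.70254371, 188.49370243],
       [  0.        ,   0.        ,   1.        ]]), 'origin': array([649.87964078,  71.707092  , 373.29722177]), 'attitude': array([-0.28864986,  0.0016346 , -0.00049807])}
{'clock': 0.1, 'qpos': array([-0.06582159,  0.6292668 ,  0.03841516,  1.51825274, -0.02696095,
        0.99631533, -0.02002678]), 'qd': array([-0.00035487, -0.00157903, -0.00169551, -0.00419454, -0.00022266,
       -0.00035179,  0.00011447]), 'tau': array([ 3.65140630e-03, -5.64529252e+01,  1.23032581e+00, -1.93971133e+01,
        1.11524854e-02,  5.46943455e-03, -1.37002465e-05]), 'eef_pos': array([6.49441183e+02, 5.06834499e-02, 2.30476868e+02]), 'tool_rot': array([-3.13986795e+00,  3.33259233e-05,  1.57083670e+00]), 'force': array([-0.38419581, -0.86943147, -0.44677744]), 'torque': array([0.00711685, 0.0286075 , 0.0172194 ]), 'width': 85.50578041517396}
```

View pics/scene.png

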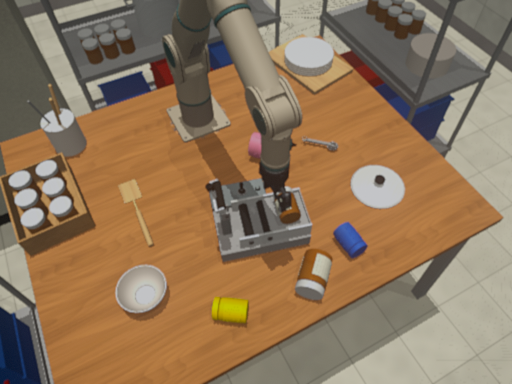

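View pics/side.png

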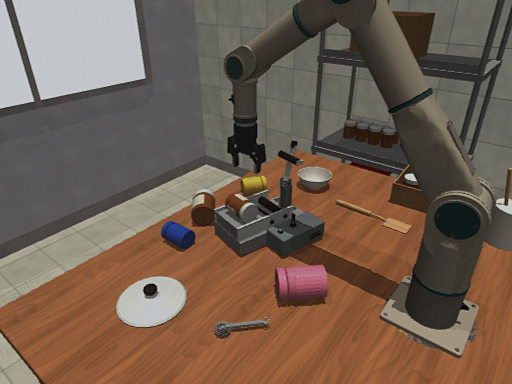

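The side view shows the machine at about (265,220), with the small amber jar on its tray at (240,207) and the raised arm's knob at (294,145). I'll enlarge both views and use the wrist camera too.

Run:
```python
from h import *
a=cv2.imread("pics/scene.png")[170:265,200:325];b=cv2.imread("pics/side.png")[135:260,200:335]
w=save("wrist","pics/wrist.png")
A=cv2.resize(a,(400,304),interpolation=cv2.INTER_CUBIC)
A=cv2.resize(a,None,fx=3.2,fy=3.2,interpolation=cv2.INTER_CUBIC);B=cv2.resize(b,None,fx=4,fy=4,interpolation=cv2.INTER_CUBIC)
cv2.imwrite("pics/b4.png",B)
W=cv2.cvtColor(w,cv2.COLOR_RGB2BGR)
cv2.imwrite("pics/a.png",cv2.resize(a,None,fx=6,fy=6,interpolation=cv2.INTER_CUBIC))
```

```text
(no output)
```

View pics/wrist.png

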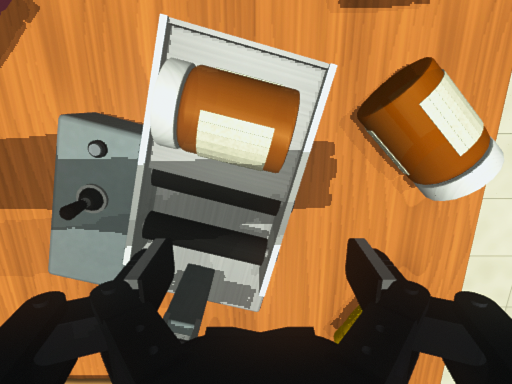

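View pics/b4.png

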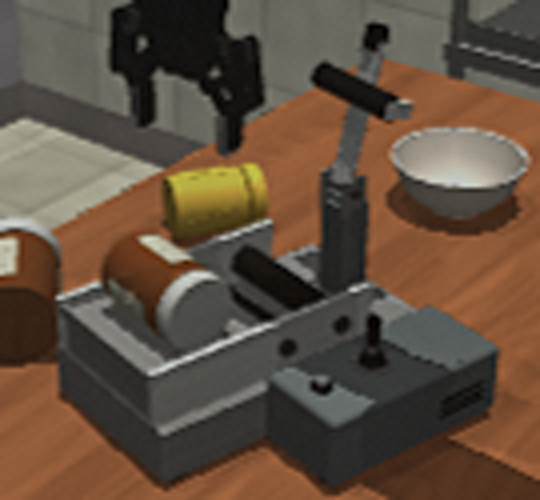

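The wrist view is clear. The side-plate top corners are at (162,14), (336,66) and (260,310). The jar is at (235,120), the switch tip at (68,212), and the two rollers end at (152,178)/(280,207) and (147,220)/(265,255).

Run:
```python
from h import *
np.set_printoptions(precision=1,suppress=True)
n="wrist"
for k,(u,v,z) in dict(TL=(162,14,112),TR=(337,66,112),BR=(260,310,112),tip=(66,212,124),boot=(92,199,84),
 r1a=(152,178,100),r1b=(280,207,100),r2a=(147,222,100),r2b=(266,254,100),lidtop=(172,63,142)).items(): print(k,onz(n,u,v,z))
TL=onz(n,162,14,112);TR=onz(n,337,66,112);print(np.linalg.norm(TR-TL))
d=(TR-TL);th=np.arctan2(d[1],d[0]);print("yaw from lip",th)
e=TR-onz(n,260,310,112);print(np.linalg.norm(e),"yaw",np.arctan2(-e[0],e[1]))
# knob two views & switch tip two views
print("knob?",ray("side",200+376/4,135+32/4))
# switch tip side view
s=(200+373/4,135+318/4);print("tip tri",tri("side",s,"wrist",(66,212)))
```

```text
TL [572.4 138.2 112. ]
TR [713.8  99.9 112. ]
BR [ 650.  -140.6  112. ]
tip [473.1 -24.7 124. ]
boot [474.7 -25.7  84. ]
r1a [545.8   1.1 100. ]
r1b [669.8 -28.7 100. ]
r2a [535.9 -44.7 100. ]
r2b [656.2 -80.8 100. ]
lidtop [585.6  98.8 142. ]
146.48239984655555
yaw from lip -0.26452673235828655
248.85356431451345 yaw -0.25926966324839995
knob? (array([-87. , 860.8, 788. ]), array([ 0.5, -0.8, -0.4]))
tip tri (array([471.9, -25.7, 123.1]), np.float64(1.5857895244175848))
```

View pics/a.png

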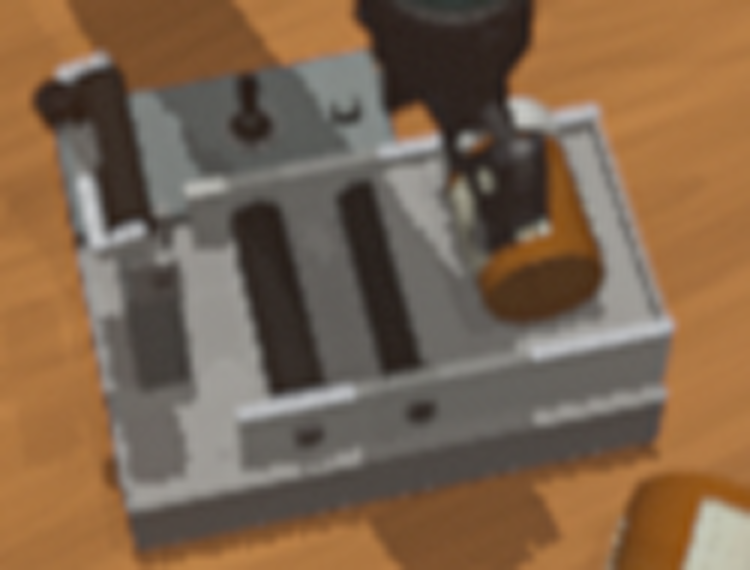

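Scene view: the machine lies at a yaw of about −0.26 rad, with the pressure-arm column at the far end from the jar. Next I'll locate the jar in the machine's axes.

Run:
```python
from h import *
np.set_printoptions(precision=1,suppress=True)
y=-.262;mx=np.array([np.cos(y),np.sin(y)]);my=np.array([-np.sin(y),np.cos(y)]);O=np.array([601.5,-39])
n="wrist";f=lambda u,v,z:(lambda P:np.array([(P[:2]-O)@mx,(P[:2]-O)@my,z]))(onz(n,u,v,z))
for k,p in dict(tip=(66,212,124),TL=(162,14,112),TR=(337,66,112),BR=(260,310,112),button=(97,149,85),lid=(166,104,135),base=(290,131,135),lidT=(175,60,135),lidB=(160,148,135),baT=(300,90,135),baB=(280,172,135)).items():print(k,f(*p))
# jar across: tangent planes in machine y-z plane; solve y from each silhouette edge w/ circle r=34 at z=133
o=calibration(n)["origin"];oy=(o[:2]-O)@my;oz=o[2]
for u,v in((190,63),(290,88),(175,150),(270,172)):
    _,d=ray(n,u,v);dy=d[:2]@my;dz=d[2];L=np.hypot(dy,dz)
    # |(yc-oy)*dz-(133-oz)*dy|=34L
    for s in(1,-1):print((u,v),s,oy+((133-oz)*dy+s*34*L)/dz)
K=proj("side",[*(O-127*my),315]);print("knob pred side",K, "seen",(294,143))
t=ray("side",294,143)
print("jar side lid centre px",(200+200/4,135+310/4),tri("side",(250,212.5),"wrist",(166,104)))
```

```text
tip [-127.7  -19.4  124. ]
TL [-74.  163.6 112. ]
TR [ 72.4 163.3 112. ]
BR [ 73.1 -85.6 112. ]
button [-125.9   34.4   85. ]
lid [-52.5  98.7 135. ]
base [ 47.3 103.8 135. ]
lidT [-51.4 131.9 135. ]
lidB [-51.3  63.3 135. ]
baT [ 45.8 135.7 135. ]
baB [ 48.9  69.3 135. ]
(190, 63) 1 98.82850242087603
(190, 63) -1 166.9341780558512
(290, 88) 1 101.21286637970536
(290, 88) -1 169.35980574143517
(175, 150) 1 29.486141718385653
(175, 150) -1 99.24948070619897
(270, 172) 1 31.904834090658497
(270, 172) -1 101.52292851561845
knob pred side [294.1 141.8] seen (294, 143)
jar side lid centre px (250.0, 212.5) (array([577.4,  70.1, 137.8]), np.float64(0.3435932508398448))
```

The machine's geometry checks to 1–2 mm. The jar is at x_m −2, y_m 100, with yaw about 0.03. I'll move behind the jar with the jaws along the rollers and half open.

>>> apply_moves:
  increments:
    - {"tx": -0.002, "ty": 0.025, "rz": -1, "claw": 0.055}
    - {"tx": -0.005, "ty": 0.055, "rz": -2, "claw": 0.055}
    - {"tx": -0.009, "ty": 0.09, "rz": -3, "claw": 0.055}
    - {"tx": -0.009, "ty": 0.116, "rz": -3, "claw": 0.055}
    - {"tx": -0.009, "ty": 0.116, "tz": -0.03, "rz": -3, "claw": 0.055}
    - {"tx": -0.009, "ty": 0.116, "tz": -0.06, "rz": -3, "claw": 0.055}
    - {"tx": -0.009, "ty": 0.116, "tz": -0.085, "rz": -3, "claw": 0.055}
    - {"tx": -0.009, "ty": 0.116, "tz": -0.105, "rz": -3, "claw": 0.055}
    - {"tx": -0.009, "ty": 0.116, "tz": -0.114, "rz": -3, "claw": 0.055}
    - {"tx": -0.009, "ty": 0.116, "tz": -0.114, "rz": -3, "claw": 0.055}

```text
$.increments[0]: bad value
```

Run:
```python
from h import *
save("wrist","pics/w2.png");s=read_state();print(s["clock"],s["eef_pos"],s["tool_rot"],s["force"],s["width"])
```

```text
0.2 [6.49614836e+02 3.12866138e-02 2.30713071e+02] [-3.14037785e+00 -2.33148714e-05  1.57076441e+00] [-0.19620472 -0.38025886  0.16200263] 85.55166934617648
```

View pics/w2.png

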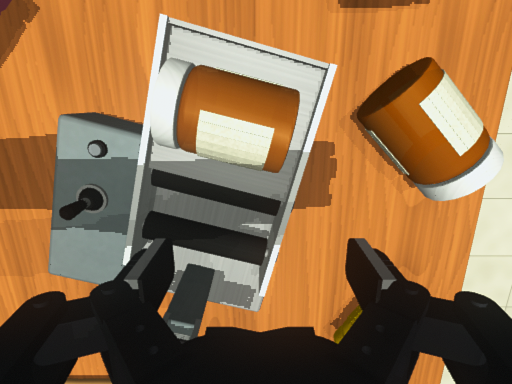

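The move was refused, so this picture shows the scene unchanged. The rows probably need every field filled in.

>>> apply_moves:
  increments:
    - {"tx": -0.002, "ty": 0.025, "tz": 0.0, "rx": 0.0, "ry": 0.0, "rz": -1.0, "claw": 0.055}
    - {"tx": -0.005, "ty": 0.055, "tz": 0.0, "rx": 0.0, "ry": 0.0, "rz": -2.0, "claw": 0.055}
    - {"tx": -0.009, "ty": 0.09, "tz": 0.0, "rx": 0.0, "ry": 0.0, "rz": -3.0, "claw": 0.055}
    - {"tx": -0.009, "ty": 0.116, "tz": 0.0, "rx": 0.0, "ry": 0.0, "rz": -3.0, "claw": 0.055}
    - {"tx": -0.009, "ty": 0.116, "tz": -0.03, "rx": 0.0, "ry": 0.0, "rz": -3.0, "claw": 0.055}
    - {"tx": -0.009, "ty": 0.116, "tz": -0.06, "rx": 0.0, "ry": 0.0, "rz": -3.0, "claw": 0.055}
    - {"tx": -0.009, "ty": 0.116, "tz": -0.085, "rx": 0.0, "ry": 0.0, "rz": -3.0, "claw": 0.055}
    - {"tx": -0.009, "ty": 0.116, "tz": -0.105, "rx": 0.0, "ry": 0.0, "rz": -3.0, "claw": 0.055}
    - {"tx": -0.009, "ty": 0.116, "tz": -0.114, "rx": 0.0, "ry": 0.0, "rz": -3.0, "claw": 0.055}
    - {"tx": -0.009, "ty": 0.116, "tz": -0.114, "rx": 0.0, "ry": 0.0, "rz": -3.0, "claw": 0.055}

```text
clock: 1.2
eef_pos: [640.1, 115.9, 116.0]
tool_rot: [-3.139, 0.001, 1.309]
force: [0.2, 0.2, -0.4]
width: 55.0
```

>>> apply_moves:
  increments:
    - {"tx": -0.001, "ty": -0.005, "tz": 0.0, "rx": 0.0, "ry": 0.0, "rz": 0.0, "claw": 0.055}
    - {"tx": -0.003, "ty": -0.01, "tz": 0.0, "rx": 0.0, "ry": 0.0, "rz": 0.0, "claw": 0.055}
    - {"tx": -0.004, "ty": -0.015, "tz": 0.0, "rx": 0.0, "ry": 0.0, "rz": 0.0, "claw": 0.055}
    - {"tx": -0.005, "ty": -0.019, "tz": 0.0, "rx": 0.0, "ry": 0.0, "rz": 0.0, "claw": 0.055}
    - {"tx": -0.006, "ty": -0.023, "tz": 0.0, "rx": 0.0, "ry": 0.0, "rz": 0.0, "claw": 0.055}
    - {"tx": -0.007, "ty": -0.027, "tz": 0.0, "rx": 0.0, "ry": 0.0, "rz": 0.0, "claw": 0.055}
    - {"tx": -0.0085, "ty": -0.032, "tz": 0.0, "rx": 0.0, "ry": 0.0, "rz": 0.0, "claw": 0.055}
    - {"tx": -0.01, "ty": -0.037, "tz": 0.0, "rx": 0.0, "ry": 0.0, "rz": 0.0, "claw": 0.055}
    - {"tx": -0.011, "ty": -0.042, "tz": 0.0, "rx": 0.0, "ry": 0.0, "rz": 0.0, "claw": 0.055}
    - {"tx": -0.0125, "ty": -0.047, "tz": 0.0, "rx": 0.0, "ry": 0.0, "rz": 0.0, "claw": 0.055}
    - {"tx": -0.014, "ty": -0.052, "tz": 0.0, "rx": 0.0, "ry": 0.0, "rz": 0.0, "claw": 0.055}
    - {"tx": -0.014, "ty": -0.052, "tz": 0.0, "rx": 0.0, "ry": 0.0, "rz": 0.0, "claw": 0.055}

```text
clock: 2.4
eef_pos: [626.8, 62.7, 117.3]
tool_rot: [-3.141, 0.001, 1.308]
force: [0.5, -0.6, 0.1]
width: 55.0
```

Run:
```python
from h import *
a=save("side","pics/s3.png");b=save("scene","pics/c3.png")
A=cv2.imread("pics/s3.png")[135:260,200:335];B=cv2.imread("pics/c3.png")[170:265,200:325]
A=cv2.resize(A,(432,400),interpolation=cv2.INTER_CUBIC)
w=save("wrist","pics/w3.png");W=cv2.resize(cv2.imread("pics/w3.png"),(368,276))
M=np.zeros((560,800,3),np.uint8);M[:400,:432]=A;M[:276,432:]=W;M[280:280+280,432:]=cv2.resize(B,(368,280),interpolation=cv2.INTER_CUBIC)
cv2.imwrite("pics/m3.png",M)
s=read_state();print(s["clock"],s["eef_pos"],s["force"])
```

```text
2.55 [627.05417362  64.28245229 117.32487139] [ 0.74331427  0.42341    -0.57622295]
```

View pics/m3.png

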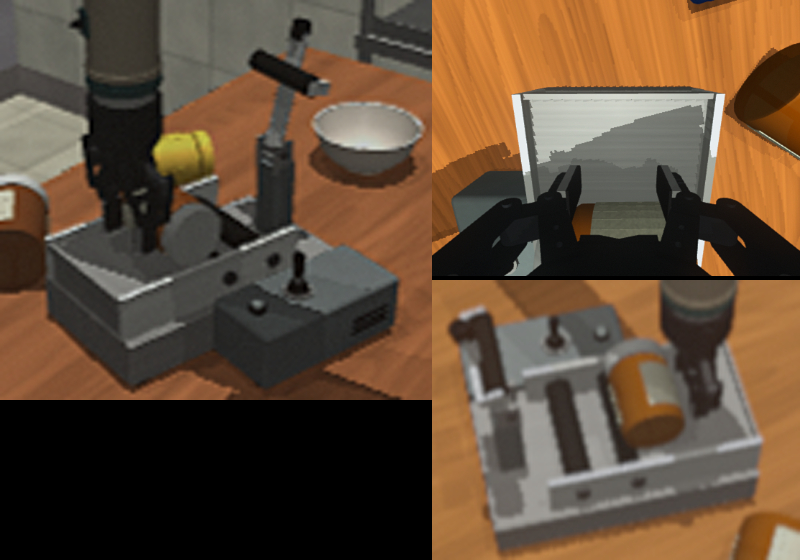

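The montage shows the jar squarely ahead of the fingers, just at the nearer roller. I'll push on slowly to y_m of about 62, then back off.

>>> apply_moves:
  increments:
    - {"tx": -0.001, "ty": -0.005, "tz": 0.0, "rx": 0.0, "ry": 0.0, "rz": 0.0, "claw": 0.055}
    - {"tx": -0.0025, "ty": -0.01, "tz": 0.0, "rx": 0.0, "ry": 0.0, "rz": 0.0, "claw": 0.055}
    - {"tx": -0.004, "ty": -0.015, "tz": 0.0, "rx": 0.0, "ry": 0.0, "rz": 0.0, "claw": 0.055}
    - {"tx": -0.005, "ty": -0.02, "tz": 0.0, "rx": 0.0, "ry": 0.0, "rz": 0.0, "claw": 0.055}
    - {"tx": -0.0065, "ty": -0.025, "tz": 0.0, "rx": 0.0, "ry": 0.0, "rz": 0.0, "claw": 0.055}
    - {"tx": -0.008, "ty": -0.03, "tz": 0.0, "rx": 0.0, "ry": 0.0, "rz": 0.0, "claw": 0.055}
    - {"tx": -0.009, "ty": -0.035, "tz": 0.0, "rx": 0.0, "ry": 0.0, "rz": 0.0, "claw": 0.055}
    - {"tx": -0.0105, "ty": -0.04, "tz": 0.0, "rx": 0.0, "ry": 0.0, "rz": 0.0, "claw": 0.055}
    - {"tx": -0.011, "ty": -0.042, "tz": 0.0, "rx": 0.0, "ry": 0.0, "rz": 0.0, "claw": 0.055}
    - {"tx": -0.011, "ty": -0.042, "tz": 0.0, "rx": 0.0, "ry": 0.0, "rz": 0.0, "claw": 0.055}
    - {"tx": -0.006, "ty": -0.022, "tz": 0.0, "rx": 0.0, "ry": 0.0, "rz": 0.0, "claw": 0.055}
    - {"tx": 0.0, "ty": 0.0, "tz": 0.0, "rx": 0.0, "ry": 0.0, "rz": 0.0, "claw": 0.055}

```text
clock: 3.75
eef_pos: [627.1, 63.5, 117.4]
tool_rot: [3.142, 0.0, 1.307]
force: [0.3, -0.0, -0.1]
width: 54.9
```

Run:
```python
from h import *
a=save("side","pics/s4.png");b=save("scene","pics/c4.png")
A=cv2.imread("pics/s4.png")[135:260,200:335];B=cv2.imread("pics/c4.png")[170:265,200:325]
M=np.zeros((400,800,3),np.uint8);M[:370,:400]=cv2.resize(A,(400,370),interpolation=cv2.INTER_CUBIC);M[:304,400:]=cv2.resize(B,(400,304),interpolation=cv2.INTER_CUBIC)
cv2.imwrite("pics/m4.png",M)
s=read_state();print(s["clock"],s["eef_pos"],s["force"])
```

```text
3.85 [627.67068142  69.33924455 117.26231985] [-0.40031527 -0.05601836  0.69608948]
```

View pics/m4.png

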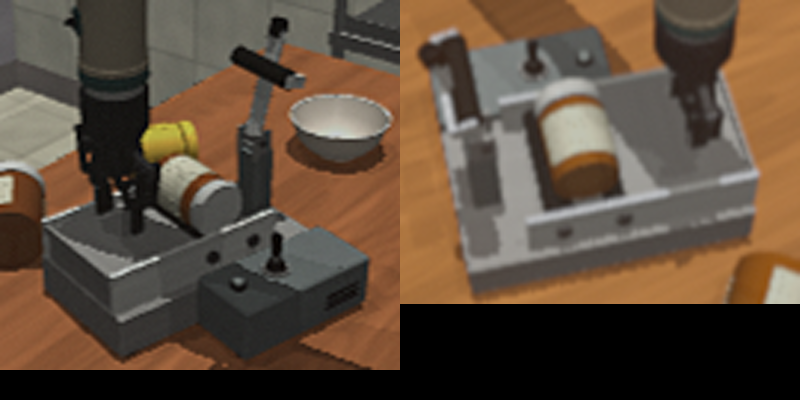

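The jar sits in the vee in both views and the fingers are clear. Next I'll raise the tool, close the fingers and cross over to behind the knob.

>>> apply_moves:
  increments:
    - {"tx": 0.0, "ty": 0.0, "tz": 0.04, "rx": 0.0, "ry": 0.0, "rz": 0.0, "claw": 0.055}
    - {"tx": 0.0, "ty": 0.0, "tz": 0.085, "rx": 0.0, "ry": 0.0, "rz": 0.0, "claw": 0.04}
    - {"tx": 0.0, "ty": 0.0, "tz": 0.13, "rx": 0.0, "ry": 0.0, "rz": 0.0, "claw": 0.02}
    - {"tx": 0.0, "ty": 0.0, "tz": 0.175, "rx": 0.0, "ry": 0.0, "rz": 0.0, "claw": 0.0}
    - {"tx": 0.0, "ty": 0.0, "tz": 0.215, "rx": 0.0, "ry": 0.0, "rz": 0.0, "claw": 0.0}
    - {"tx": 0.0, "ty": 0.0, "tz": 0.238, "rx": 0.0, "ry": 0.0, "rz": 0.0, "claw": 0.0}
    - {"tx": -0.01, "ty": -0.04, "tz": 0.238, "rx": 0.0, "ry": 0.0, "rz": 0.0, "claw": 0.0}
    - {"tx": -0.022, "ty": -0.085, "tz": 0.238, "rx": 0.0, "ry": 0.0, "rz": 0.0, "claw": 0.0}
    - {"tx": -0.033, "ty": -0.13, "tz": 0.238, "rx": 0.0, "ry": 0.0, "rz": 0.0, "claw": 0.0}
    - {"tx": -0.045, "ty": -0.175, "tz": 0.238, "rx": 0.0, "ry": 0.0, "rz": 0.0, "claw": 0.0}
    - {"tx": -0.056, "ty": -0.22, "tz": 0.238, "rx": 0.0, "ry": 0.0, "rz": 0.0, "claw": 0.0}
    - {"tx": -0.067, "ty": -0.26, "tz": 0.238, "rx": 0.0, "ry": 0.0, "rz": 0.0, "claw": 0.0}

```text
clock: 5.05
eef_pos: [558.7, -198.8, 355.4]
tool_rot: [-3.142, 0.001, 1.308]
force: [0.9, -0.1, -0.8]
width: 0.2
```

>>> apply_moves:
  increments:
    - {"tx": 0.0, "ty": 0.0, "tz": 0.0, "rx": 0.0, "ry": 0.0, "rz": 0.0, "claw": 0.0}
    - {"tx": 0.0, "ty": 0.0, "tz": -0.02, "rx": 0.0, "ry": 0.0, "rz": 0.0, "claw": 0.0}
    - {"tx": 0.0, "ty": 0.0, "tz": -0.045, "rx": 0.0, "ry": 0.0, "rz": 0.0, "claw": 0.0}
    - {"tx": 0.0, "ty": 0.0, "tz": -0.065, "rx": 0.0, "ry": 0.0, "rz": 0.0, "claw": 0.0}
    - {"tx": 0.0, "ty": 0.0, "tz": -0.065, "rx": 0.0, "ry": 0.0, "rz": 0.0, "claw": 0.0}

```text
clock: 5.55
eef_pos: [558.0, -195.0, 287.5]
tool_rot: [-3.135, -0.0, 1.309]
force: [-0.6, -0.2, 0.1]
width: 0.0
```

Run:
```python
from h import *
a=save("side","pics/s5.png");b=save("scene","pics/c5.png")
A=cv2.imread("pics/s5.png")[110:260,200:350];B=cv2.imread("pics/c5.png")[150:265,190:325]
M=np.zeros((400,800,3),np.uint8);M[:400,:400]=cv2.resize(A,(400,400),interpolation=cv2.INTER_CUBIC);M[:340,400:]=cv2.resize(B,(400,340),interpolation=cv2.INTER_CUBIC)
cv2.imwrite("pics/m5.png",M)
s=read_state();print(s["clock"],s["eef_pos"],s["force"])
```

```text
5.65 [ 560.08806289 -195.84684374  290.61999391] [-0.15269115  0.09668234 -0.17043758]
```

View pics/m5.png

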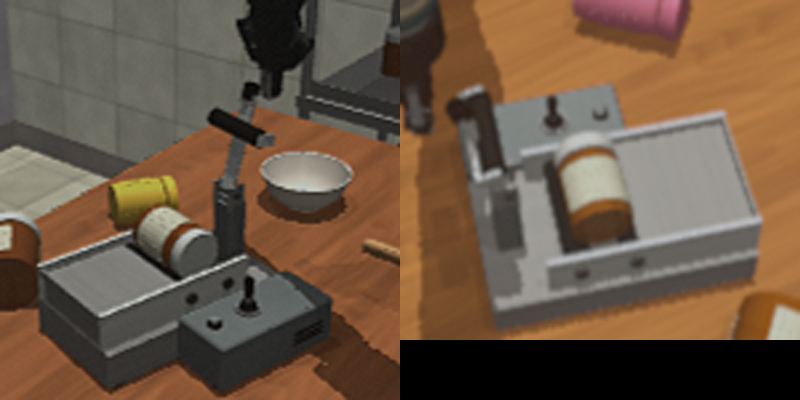

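The tool is right behind the knob, and the jar still lies in the vee. Now I'll push the arm over, about 120 mm along machine +y.

>>> apply_moves:
  increments:
    - {"tx": 0.0025, "ty": 0.01, "tz": 0.0, "rx": 0.0, "ry": 0.0, "rz": 0.0, "claw": 0.0}
    - {"tx": 0.005, "ty": 0.02, "tz": 0.0, "rx": 0.0, "ry": 0.0, "rz": 0.0, "claw": 0.0}
    - {"tx": 0.008, "ty": 0.03, "tz": 0.0, "rx": 0.0, "ry": 0.0, "rz": 0.0, "claw": 0.0}
    - {"tx": 0.0105, "ty": 0.04, "tz": 0.0, "rx": 0.0, "ry": 0.0, "rz": 0.0, "claw": 0.0}
    - {"tx": 0.0135, "ty": 0.05, "tz": 0.0, "rx": 0.0, "ry": 0.0, "rz": 0.0, "claw": 0.0}
    - {"tx": 0.016, "ty": 0.06, "tz": 0.0, "rx": 0.0, "ry": 0.0, "rz": 0.0, "claw": 0.0}
    - {"tx": 0.019, "ty": 0.07, "tz": 0.0, "rx": 0.0, "ry": 0.0, "rz": 0.0, "claw": 0.0}
    - {"tx": 0.0215, "ty": 0.08, "tz": 0.0, "rx": 0.0, "ry": 0.0, "rz": 0.0, "claw": 0.0}
    - {"tx": 0.024, "ty": 0.09, "tz": 0.0, "rx": 0.0, "ry": 0.0, "rz": 0.0, "claw": 0.0}
    - {"tx": 0.027, "ty": 0.1, "tz": 0.0, "rx": 0.0, "ry": 0.0, "rz": 0.0, "claw": 0.0}
    - {"tx": 0.0295, "ty": 0.11, "tz": 0.0, "rx": 0.0, "ry": 0.0, "rz": 0.0, "claw": 0.0}
    - {"tx": 0.032, "ty": 0.12, "tz": 0.0, "rx": 0.0, "ry": 0.0, "rz": 0.0, "claw": 0.0}

```text
clock: 6.85
eef_pos: [592.4, -74.7, 290.4]
tool_rot: [3.141, -0.001, 1.309]
force: [0.3, -0.8, -0.6]
width: -0.3
```

>>> apply_moves:
  increments:
    - {"tx": 0.0, "ty": 0.0, "tz": 0.02, "rx": 0.0, "ry": 0.0, "rz": 0.0, "claw": 0.0}
    - {"tx": -0.03, "ty": 0.005, "tz": 0.02, "rx": 0.0, "ry": 0.0, "rz": 0.0, "claw": 0.0}
    - {"tx": -0.06, "ty": 0.02, "tz": 0.02, "rx": 0.0, "ry": 0.0, "rz": 0.0, "claw": 0.0}
    - {"tx": -0.09, "ty": 0.045, "tz": 0.02, "rx": 0.0, "ry": 0.0, "rz": 0.0, "claw": 0.0}
    - {"tx": -0.111, "ty": 0.081, "tz": 0.02, "rx": 0.0, "ry": 0.0, "rz": 0.0, "claw": 0.0}
    - {"tx": -0.111, "ty": 0.081, "tz": -0.02, "rx": 0.0, "ry": 0.0, "rz": 0.0, "claw": 0.0}
    - {"tx": -0.111, "ty": 0.081, "tz": -0.06, "rx": 0.0, "ry": 0.0, "rz": 0.0, "claw": 0.0}
    - {"tx": -0.111, "ty": 0.081, "tz": -0.1, "rx": 0.0, "ry": 0.0, "rz": 0.0, "claw": 0.0}
    - {"tx": -0.111, "ty": 0.081, "tz": -0.13, "rx": 0.0, "ry": 0.0, "rz": 0.0, "claw": 0.0}
    - {"tx": -0.111, "ty": 0.081, "tz": -0.14, "rx": 0.0, "ry": 0.0, "rz": 0.0, "claw": 0.0}
    - {"tx": -0.111, "ty": 0.081, "tz": -0.14, "rx": 0.0, "ry": 0.0, "rz": 0.0, "claw": 0.0}
    - {"tx": -0.111, "ty": 0.081, "tz": -0.14, "rx": 0.0, "ry": 0.0, "rz": 0.0, "claw": 0.0}

```text
clock: 8.05
eef_pos: [482.1, 5.3, 151.4]
tool_rot: [3.14, -0.001, 1.309]
force: [-0.3, 0.5, 0.1]
width: 0.2
```

>>> apply_moves:
  increments:
    - {"tx": 0.0, "ty": 0.0, "tz": 0.0, "rx": 0.0, "ry": 0.0, "rz": 0.0, "claw": 0.0}
    - {"tx": 0.0, "ty": 0.0, "tz": 0.0, "rx": 0.0, "ry": 0.0, "rz": 0.0, "claw": 0.0}
    - {"tx": 0.0, "ty": 0.0, "tz": 0.0, "rx": 0.0, "ry": 0.0, "rz": 0.0, "claw": 0.0}
    - {"tx": 0.0, "ty": 0.0, "tz": 0.0, "rx": 0.0, "ry": 0.0, "rz": 0.0, "claw": 0.0}
    - {"tx": 0.0, "ty": 0.0, "tz": 0.0, "rx": 0.0, "ry": 0.0, "rz": 0.0, "claw": 0.0}
    - {"tx": 0.0, "ty": 0.0, "tz": 0.0, "rx": 0.0, "ry": 0.0, "rz": 0.0, "claw": 0.0}
    - {"tx": 0.0, "ty": 0.0, "tz": 0.0, "rx": 0.0, "ry": 0.0, "rz": 0.0, "claw": 0.0}
    - {"tx": 0.0, "ty": 0.0, "tz": 0.0, "rx": 0.0, "ry": 0.0, "rz": 0.0, "claw": 0.0}
    - {"tx": 0.0, "ty": 0.0, "tz": 0.0, "rx": 0.0, "ry": 0.0, "rz": 0.0, "claw": 0.0}
    - {"tx": 0.0, "ty": 0.0, "tz": 0.0, "rx": 0.0, "ry": 0.0, "rz": 0.0, "claw": 0.0}
    - {"tx": 0.0, "ty": 0.0, "tz": 0.0, "rx": 0.0, "ry": 0.0, "rz": 0.0, "claw": 0.0}
    - {"tx": 0.0, "ty": 0.0, "tz": 0.0, "rx": 0.0, "ry": 0.0, "rz": 0.0, "claw": 0.0}

```text
clock: 9.25
eef_pos: [481.0, 5.0, 150.3]
tool_rot: [-3.142, -0.0, 1.309]
force: [0.1, -0.2, 0.1]
width: -0.1
```

>>> apply_moves:
  increments:
    - {"tx": 0.0, "ty": 0.0, "tz": 0.0, "rx": 0.0, "ry": 0.0, "rz": 0.0, "claw": 0.0}
    - {"tx": 0.0, "ty": 0.0, "tz": 0.0, "rx": 0.0, "ry": 0.0, "rz": 0.0, "claw": 0.0}
    - {"tx": 0.0, "ty": 0.0, "tz": 0.0, "rx": 0.0, "ry": 0.0, "rz": 0.0, "claw": 0.0}
    - {"tx": 0.0, "ty": 0.0, "tz": 0.0, "rx": 0.0, "ry": 0.0, "rz": 0.0, "claw": 0.0}
    - {"tx": 0.0, "ty": 0.0, "tz": 0.0, "rx": 0.0, "ry": 0.0, "rz": 0.0, "claw": 0.0}
    - {"tx": 0.0, "ty": 0.0, "tz": 0.0, "rx": 0.0, "ry": 0.0, "rz": 0.0, "claw": 0.0}
    - {"tx": 0.0, "ty": 0.0, "tz": 0.0, "rx": 0.0, "ry": 0.0, "rz": 0.0, "claw": 0.0}
    - {"tx": 0.0, "ty": 0.0, "tz": 0.0, "rx": 0.0, "ry": 0.0, "rz": 0.0, "claw": 0.0}
    - {"tx": 0.0, "ty": 0.0, "tz": 0.0, "rx": 0.0, "ry": 0.0, "rz": 0.0, "claw": 0.0}
    - {"tx": 0.0, "ty": 0.0, "tz": 0.0, "rx": 0.0, "ry": 0.0, "rz": 0.0, "claw": 0.0}
    - {"tx": 0.0, "ty": 0.0, "tz": 0.0, "rx": 0.0, "ry": 0.0, "rz": 0.0, "claw": 0.0}
    - {"tx": 0.0, "ty": 0.0, "tz": 0.0, "rx": 0.0, "ry": 0.0, "rz": 0.0, "claw": 0.0}

```text
clock: 10.45
eef_pos: [481.0, 5.0, 150.3]
tool_rot: [3.142, -0.0, 1.309]
force: [-0.4, 0.2, 0.2]
width: -0.1
```

Run:
```python
from h import *
a=save("side","pics/s6.png");b=save("scene","pics/c6.png");w=save("wrist","pics/w6.png")
A=cv2.imread("pics/s6.png")[110:260,200:350];B=cv2.imread("pics/c6.png")[150:265,190:325]
M=np.zeros((600,800,3),np.uint8);M[:400,:400]=cv2.resize(A,(400,400),interpolation=cv2.INTER_CUBIC);M[:300,400:]=cv2.resize(B,(400,300),interpolation=cv2.INTER_CUBIC);M[300:,400:]=cv2.resize(cv2.imread("pics/w6.png"),(400,300))
cv2.imwrite("pics/m6.png",M)
s=read_state();print(s["clock"],s["eef_pos"],s["force"])
```

```text
10.6 [481.00425691   5.02179907 150.30794873] [ 0.69756363  0.3819346  -0.06831233]
```

View pics/m6.png

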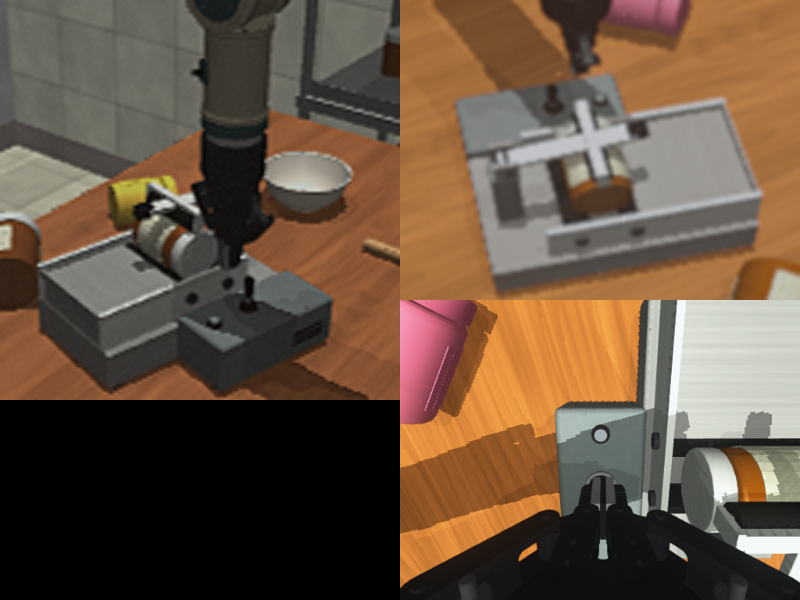

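The side and scene views show the arm down with its roller on the jar. Now I'll descend on the tray side of the lever.

>>> apply_moves:
  increments:
    - {"tx": 0.0, "ty": 0.0, "tz": -0.015, "rx": 0.0, "ry": 0.0, "rz": 0.0, "claw": 0.0}
    - {"tx": 0.0, "ty": 0.0, "tz": -0.03, "rx": 0.0, "ry": 0.0, "rz": 0.0, "claw": 0.0}
    - {"tx": 0.0, "ty": 0.0, "tz": -0.039, "rx": 0.0, "ry": 0.0, "rz": 0.0, "claw": 0.0}
    - {"tx": 0.0, "ty": 0.0, "tz": -0.039, "rx": 0.0, "ry": 0.0, "rz": 0.0, "claw": 0.0}
    - {"tx": 0.0, "ty": 0.0, "tz": -0.039, "rx": 0.0, "ry": 0.0, "rz": 0.0, "claw": 0.0}

```text
clock: 11.1
eef_pos: [481.1, 5.0, 111.4]
tool_rot: [-3.142, 0.0, 1.309]
force: [0.2, -0.9, 0.2]
width: 0.0
```

>>> apply_moves:
  increments:
    - {"tx": -0.0025, "ty": -0.009, "tz": 0.0, "rx": 0.0, "ry": 0.0, "rz": 0.0, "claw": 0.0}
    - {"tx": -0.004, "ty": -0.015, "tz": 0.0, "rx": 0.0, "ry": 0.0, "rz": 0.0, "claw": 0.0}
    - {"tx": -0.0055, "ty": -0.021, "tz": 0.0, "rx": 0.0, "ry": 0.0, "rz": 0.0, "claw": 0.0}
    - {"tx": -0.007, "ty": -0.026, "tz": 0.0, "rx": 0.0, "ry": 0.0, "rz": 0.0, "claw": 0.0}
    - {"tx": -0.007, "ty": -0.026, "tz": 0.0, "rx": 0.0, "ry": 0.0, "rz": 0.0, "claw": 0.0}
    - {"tx": -0.007, "ty": -0.026, "tz": 0.0, "rx": 0.0, "ry": 0.0, "rz": 0.0, "claw": 0.0}

```text
clock: 11.7
eef_pos: [474.4, -20.8, 111.5]
tool_rot: [3.141, -0.001, 1.309]
force: [1.3, 2.8, 1.5]
width: 0.1
```

The force is 3 N, so the lever may only be just past the threshold. I'll push 5 mm further and hold for 2.2 s, with one force check halfway.

>>> apply_moves:
  increments:
    - {"tx": -0.001, "ty": -0.005, "tz": 0.0, "rx": 0.0, "ry": 0.0, "rz": 0.0, "claw": 0.0}
    - {"tx": -0.001, "ty": -0.005, "tz": 0.0, "rx": 0.0, "ry": 0.0, "rz": 0.0, "claw": 0.0}
    - {"tx": -0.001, "ty": -0.005, "tz": 0.0, "rx": 0.0, "ry": 0.0, "rz": 0.0, "claw": 0.0}
    - {"tx": -0.001, "ty": -0.005, "tz": 0.0, "rx": 0.0, "ry": 0.0, "rz": 0.0, "claw": 0.0}
    - {"tx": -0.001, "ty": -0.005, "tz": 0.0, "rx": 0.0, "ry": 0.0, "rz": 0.0, "claw": 0.0}
    - {"tx": -0.001, "ty": -0.005, "tz": 0.0, "rx": 0.0, "ry": 0.0, "rz": 0.0, "claw": 0.0}

```text
clock: 12.3
eef_pos: [473.1, -25.8, 111.3]
tool_rot: [3.142, -0.0, 1.309]
force: [1.4, 3.3, -0.5]
width: 0.1
```

Run:
```python
from h import *
M=[]
for i in range(2):
    s=read_state();print(s["clock"],s["eef_pos"],s["force"])
    a=save("scene",f"pics/r{i}.png").astype(int);b=save("side",f"pics/q{i}.png").astype(int);M.append((a,b))
print(s["force"])
for k,(r0,c0,r1,c1,ref) in enumerate([(150,190,265,325,"c6"),(180,220,260,300,"s6")]):
    d=np.abs(M[1][k]-M[0][k]).sum(2)[r0:r1,c0:c1];yy,xx=np.nonzero(d>60);print(k,len(yy),(xx.mean()+c0,yy.mean()+r0) if len(yy) else None)
```

```text
12.3 [473.09142116 -25.82919444 111.27831886] [ 1.39023547  3.27737248 -0.54387538]
12.4 [473.03868056 -25.87345172 111.27288199] [1.30778754 2.73990925 0.50422262]
[1.30778754 2.73990925 0.50422262]
0 8 (np.float64(258.5), np.float64(213.5))
1 54 (np.float64(259.1666666666667), np.float64(196.38888888888889))
```

The jar area in the side view (259,196) is changing between frames, so the press is running. I'll hold 1.6 s more.

>>> apply_moves:
  increments:
    - {"tx": 0.0, "ty": 0.0, "tz": 0.0, "rx": 0.0, "ry": 0.0, "rz": 0.0, "claw": 0.0}
    - {"tx": 0.0, "ty": 0.0, "tz": 0.0, "rx": 0.0, "ry": 0.0, "rz": 0.0, "claw": 0.0}
    - {"tx": 0.0, "ty": 0.0, "tz": 0.0, "rx": 0.0, "ry": 0.0, "rz": 0.0, "claw": 0.0}
    - {"tx": 0.0, "ty": 0.0, "tz": 0.0, "rx": 0.0, "ry": 0.0, "rz": 0.0, "claw": 0.0}
    - {"tx": 0.0, "ty": 0.0, "tz": 0.0, "rx": 0.0, "ry": 0.0, "rz": 0.0, "claw": 0.0}
    - {"tx": 0.0, "ty": 0.0, "tz": 0.0, "rx": 0.0, "ry": 0.0, "rz": 0.0, "claw": 0.0}
    - {"tx": 0.0, "ty": 0.0, "tz": 0.0, "rx": 0.0, "ry": 0.0, "rz": 0.0, "claw": 0.0}
    - {"tx": 0.0, "ty": 0.0, "tz": 0.0, "rx": 0.0, "ry": 0.0, "rz": 0.0, "claw": 0.0}
    - {"tx": 0.0, "ty": 0.0, "tz": 0.0, "rx": 0.0, "ry": 0.0, "rz": 0.0, "claw": 0.0}
    - {"tx": 0.0, "ty": 0.0, "tz": 0.0, "rx": 0.0, "ry": 0.0, "rz": 0.0, "claw": 0.0}
    - {"tx": 0.0, "ty": 0.0, "tz": 0.0, "rx": 0.0, "ry": 0.0, "rz": 0.0, "claw": 0.0}
    - {"tx": 0.0, "ty": 0.0, "tz": 0.0, "rx": 0.0, "ry": 0.0, "rz": 0.0, "claw": 0.0}

```text
clock: 13.7
eef_pos: [473.0, -26.0, 111.3]
tool_rot: [3.142, -0.0, 1.309]
force: [1.6, 3.2, -0.4]
width: -0.1
```

>>> apply_moves:
  increments:
    - {"tx": 0.0, "ty": 0.0, "tz": 0.0, "rx": 0.0, "ry": 0.0, "rz": 0.0, "claw": 0.0}
    - {"tx": 0.0, "ty": 0.0, "tz": 0.0, "rx": 0.0, "ry": 0.0, "rz": 0.0, "claw": 0.0}
    - {"tx": 0.0, "ty": 0.0, "tz": 0.0, "rx": 0.0, "ry": 0.0, "rz": 0.0, "claw": 0.0}
    - {"tx": 0.0, "ty": 0.0, "tz": 0.0, "rx": 0.0, "ry": 0.0, "rz": 0.0, "claw": 0.0}
    - {"tx": 0.002, "ty": 0.009, "tz": 0.0, "rx": 0.0, "ry": 0.0, "rz": 0.0, "claw": 0.0}
    - {"tx": 0.005, "ty": 0.018, "tz": 0.0, "rx": 0.0, "ry": 0.0, "rz": 0.0, "claw": 0.0}
    - {"tx": 0.008, "ty": 0.031, "tz": 0.0, "rx": 0.0, "ry": 0.0, "rz": 0.0, "claw": 0.0}
    - {"tx": 0.008, "ty": 0.031, "tz": 0.0, "rx": 0.0, "ry": 0.0, "rz": 0.0, "claw": 0.0}
    - {"tx": 0.008, "ty": 0.031, "tz": 0.02, "rx": 0.0, "ry": 0.0, "rz": 0.0, "claw": 0.0}
    - {"tx": 0.008, "ty": 0.031, "tz": 0.05, "rx": 0.0, "ry": 0.0, "rz": 0.0, "claw": 0.0}
    - {"tx": -0.01, "ty": 0.04, "tz": 0.09, "rx": 0.0, "ry": 0.0, "rz": 0.0, "claw": 0.0}
    - {"tx": -0.03, "ty": 0.06, "tz": 0.12, "rx": 0.0, "ry": 0.0, "rz": 0.0, "claw": 0.0}

```text
clock: 14.9
eef_pos: [443.1, 32.7, 232.9]
tool_rot: [3.14, 0.001, 1.306]
force: [-0.1, 1.5, 0.2]
width: 0.2
```

Run:
```python
from h import *
a=save("side","pics/s7.png");b=save("scene","pics/c7.png");w=save("wrist","pics/w7.png")
A=cv2.imread("pics/s7.png")[110:260,200:350];B=cv2.imread("pics/c7.png")[150:265,190:325]
M=np.zeros((600,800,3),np.uint8);M[:400,:400]=cv2.resize(A,(400,400),interpolation=cv2.INTER_CUBIC);M[:300,400:]=cv2.resize(B,(400,300),interpolation=cv2.INTER_CUBIC)
Q=cv2.imread("pics/q1.png")[110:260,200:350];M[300:,400:700]=cv2.resize(Q,(300,300));M[400:,:266]=cv2.resize(cv2.imread("pics/w7.png"),(266,200))
cv2.imwrite("pics/m7.png",M)
s=read_state();print(s["clock"],s["eef_pos"],s["force"])
a2=get_image("side");d=np.abs(a2.astype(int)-a).sum(2);print("moving px",(d[170:260,200:335]>60).sum())
```

```text
15.05 [443.06470856  35.04748891 232.8815101 ] [-0.26361829 -0.71127912 -0.2068364 ]
moving px 68
```

View pics/m7.png

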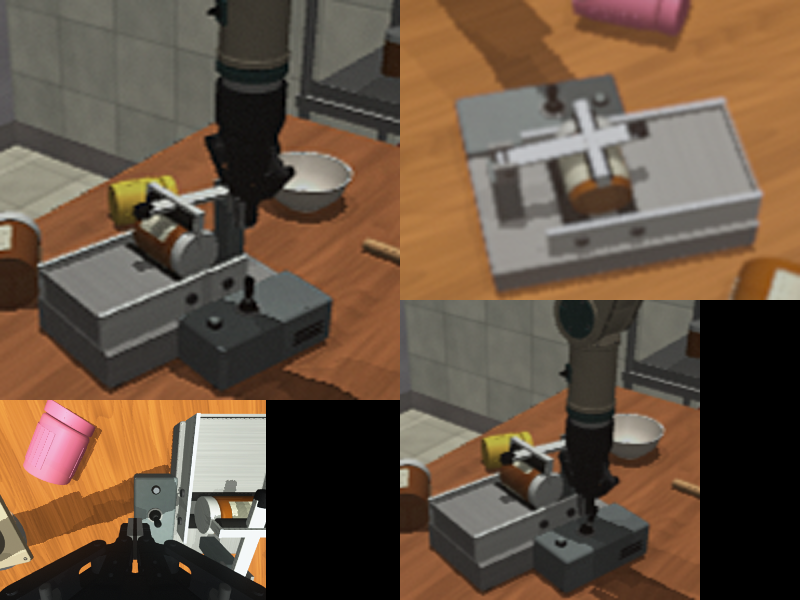

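The jar is in the vee under the arm's roller and the switch is upright. I'll wait a moment, then confirm everything is still.

>>> apply_moves:
  increments:
    - {"tx": 0.0, "ty": 0.0, "tz": 0.0, "rx": 0.0, "ry": 0.0, "rz": 0.0, "claw": 0.0}
    - {"tx": 0.0, "ty": 0.0, "tz": 0.0, "rx": 0.0, "ry": 0.0, "rz": 0.0, "claw": 0.0}
    - {"tx": 0.0, "ty": 0.0, "tz": 0.0, "rx": 0.0, "ry": 0.0, "rz": 0.0, "claw": 0.0}
    - {"tx": 0.0, "ty": 0.0, "tz": 0.0, "rx": 0.0, "ry": 0.0, "rz": 0.0, "claw": 0.0}
    - {"tx": 0.0, "ty": 0.0, "tz": 0.0, "rx": 0.0, "ry": 0.0, "rz": 0.0, "claw": 0.0}
    - {"tx": 0.0, "ty": 0.0, "tz": 0.0, "rx": 0.0, "ry": 0.0, "rz": 0.0, "claw": 0.0}

```text
clock: 15.7
eef_pos: [443.0, 33.9, 231.1]
tool_rot: [-3.141, 0.0, 1.309]
force: [-0.5, 0.6, -0.6]
width: 0.3
```

Run:
```python
from h import *
F=[(get_image("side").astype(int),get_image("scene").astype(int)) for _ in range(3)]
for k in(0,1): print([(np.abs(F[i+1][k]-F[i][k]).sum(2)>40).sum() for i in(0,1)])
# jar amber/label boundary: before-run vs running vs now
s=read_state();print(s["clock"],s["force"])
w="wrist";y=-.262;mx=np.array([np.cos(y),np.sin(y),0]);my=np.array([-np.sin(y),np.cos(y),0]);O=np.array([601.5,-39,0])
print("tip pred px wrist",proj(w,O-128*mx-20*my+[0,0,124]),"side",proj("side",O-128*mx-20*my+[0,0,124]))
g=F[2][0];d=(g[185:240,255:300].sum(2)<110);yy,xx=np.nonzero(d);
i=np.argsort(yy)
p=proj("side",O-128*mx-20*my+[0,0,124]).astype(int);print(g[p[1]-6:p[1]+16,p[0]-7:p[0]+8].sum(2))
```

```text
[np.int64(39), np.int64(30)]
[np.int64(3), np.int64(0)]
16.0 [ 0.18868262 -0.45038815 -0.15692735]
tip pred px wrist [306.08311069 236.54162227] side [292.77174974 214.42682534]
[[534 532 385 286 181 204 221 254 327 356 358 379 347 297 284]
 [342 249 183 202 227 225 229 257 335 368 358 380 407 387 333]
 [192 220 213 216 235 234 224 268 364 408 392 396 387 389 419]
 [226 235 239 237 228 229 222 280 371 395 386 384 390 389 389]
 [235 234 238 224 237 234 226 292 375 399 401 387 383 385 386]
 [228 224 237 238 237 237 231 164 201 340 392 395 386 395 394]
 [144 113 187 238 244 246 175  42   1  76 293 406 396 392 346]
 [ 60  39 126 220 235 246 153  15  24   0 209 374 354 294 284]
 [ 50  51 137 220 231 243 159  13  23   8 259 345 303 295 292]
 [ 56  98 192 235 235 243 169  35  23  37 236 314 296 288 299]
 [130 200 243 236 238 260 180  43  19  36 233 323 303 300 299]
 [206 229 249 247 292 340 222  30   5  45 234 325 302 305 301]
 [208 245 311 314 310 327 222  42  16  99 265 319 299 297 301]
 [325 316 307 306 317 316 217  73  40 148 279 317 303 301 300]
 [301 294 308 320 325 231  94 132 133  89 228 317 310 308 300]
 [152 136 233 316 276 148  38 103  92  41  81 253 326 304 303]
 [160 158 152 170 125  23  29  38  40  32   5 242 338 311 307]
 [167 161 146 153 111  32  34  35  36  36  18  96 267 332 309]
 [170 166 155 161 145  91  59  47  47  56  53  90 249 325 322]
 [166 169 173 156 147 156 138 103 111 122 154 151 202 277 296]
 [171 169 169 177 169 154 152 162 162 155 140 135 134 120 216]
 [169 172 172 170 173 170 170 170 168 154 133 139 145 139 129]]
```

Everything is still apart from image noise. The lever is vertical with its tip where it was at the start, and the robot is clear.

```bash
python3 -c "
from cell import *
print(finish_job())"
```

```text
the job is handed in; nothing more can be done
None
```

The label is pressed and I handed the job in at about 16 s; `finish_job` reports no verdict, so success isn't confirmed. I rolled the jar into the vee, where it settled untouched, and swung the pressure arm over until it sank onto the jar. I then held the switch to run, let it spring back and moved the tool clear.

**Last checks:**
- **Jar and arm:** the pictures show the jar in the vee with the arm's roller on it. I judged this by eye and did not measure the jar's final position.
- **Switch:** upright, with its tip within about 1 px of where it should be at rest.
- **Stillness:** almost nothing changed between the last frames (0–3 pixels in the scene view, 30–39 in the side view). I took the side-view change as image noise without locating it.
- **Robot:** clear of everything, with force readings at noise level.

**Less certain:**
- **Jar turns:** estimated from timing, since I couldn't read the drive directly. The press ran about 1.9 to 2.7 s, or roughly 16 to 25 rad, which is at least one turn and well under three.
- **Switch push:** the first push read only about 3 N, so I pushed 5 mm further. Camera frames then showed the jar turning.
- **Refused move:** my first move call was rejected because its rows left out some fields; nothing moved.

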